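# Press the hinge block home and hold the matching leaf lined up for the pin

## Task

On the instrument case, first press the blue pad of the hinge block down until the block is fully home (no yellow showing). Then lift the bright aluminium hinge leaf with the single knuckle out of its black holder and lower it, knuckle down and plate upright, into the gap between the block's two knuckles until it sits in the notch and the holes line up; finish while still gripping it there, aligned and still, ready for the pin. Leave the brass leaf, the pin and the other things on the bench where they are.

Things in the scene. Friction and masses are not known exactly. Their poses are not given: they have to be found in the camera images.
- instrument_case: Grey instrument case, 150 (x) x 190 (y) x 60 mm high, fixed to the bench, turned a little either way. Origin: centre of its underside on the bench; z up.
- hinge_block (a joint): Travel (m) of the hinge block on top of the case: 0 = 8 mm proud with a yellow band showing below it, 0.008 = fully home on a hard stop. Slides straight down against about 6 N of friction and stays where left; starts between 0 and 0.003. Block: base 80 x 100 x 12 mm, turned with the case, carrying the press pad and two knuckles (point hinge_axis).
- press_pad (a point): Centre of the top face of the blue press pad on the hinge block, 30 (x) x 40 (y) mm, level; 39 mm along the block's +x from the knuckle axis and 8 mm lower than it. Its axes are the block's.
- hinge_axis (a point): On the axis of the block's two knuckles, midway between them; moves with the block. y along the holes, z up, x towards the pad. Knuckles: 18 mm diameter, 10 mm holes, 25 mm long, 31 mm gap between (y -15.5 to +15.5). In the gap a 90 degree V notch, open upward, symmetric about the axis, its sides rising to 1 mm below the axis, carries an 18 mm knuckle exactly on the axis.
- leaf: The matching leaf, aluminium, about 0.2 kg: one knuckle below, 18 mm diameter, 26 mm long, 10 mm hole; above it a plate 8 mm thick (x), 70 wide (y), from 12 to 66 mm above the hole axis. Origin: middle of the hole; y along it, z up the plate; same either way round. Starts upright in its holder, hole axis 20 mm above the bench, plate free from 31 mm above the axis. Grip across the 8 mm from above.
- holder_a: Black slotted holder, fixed, that holds the aluminium leaf: base 60 (x) x 110 (y) x 6 mm, two end posts 50 mm high and 30 mm thick (x) at y from 20 to 42 mm either side, slots 9.5 mm wide along y and 18 mm deep, open upward. Origin: centre of its underside; z up. The leaf lifts straight up out of it.
- holder_b: Identical holder that holds the brass leaf; the two holders may stand in either place.
- twin_leaf: Brass leaf of the same plate size with two short knuckles: the wrong one, leave it. Origin as for the leaf.
- jar_a: Small clear jar with green lid, 64 mm diameter, 55 mm high, on the far part of the bench; leave it. Origin: underside.
- jar_b: Amber jar with green lid, 64 mm diameter, 55 mm high; leave it. Origin: underside.
- hinge_pin: Steel hinge pin 8 mm diameter, 90 mm long, lying in a low white tray; leave it. Origin: under its middle.
- screwdriver: Screwdriver with red handle, 170 mm, lying on the bench; leave it.
- pliers: Small pliers with black handles, 150 mm, lying on the bench; leave them.
Not all that is in view belongs to the job. What is meant by the leaf is not red, and is the smaller of those in its own colour.

How it is judged:
By the outcome, as a careful person would: the job done as asked, in the order asked, and still so for the second after the job is handed in, while the arm keeps its last pose, push and grip.
It also fails if it takes over 54 s, if anything falls off the work surface, if the arm or the gripper's body presses on something with over 40 N, if the wrist force passes 120 N, or if a joint passes its speed limit or range.

## Robot

A 6-joint arm with a two-finger parallel gripper is mounted at the origin on the work surface. World frame = base frame: x ahead of the robot, y to its left, z up, the work surface at z = 0. Lengths are in m, angles in rad, forces in N, time in s.
With the tool pointing down it reaches from about 0.3 to 0.875 m from the base axis. Payload 6.4 kg.
Tool frame: the origin (TCP) lies between the finger pads; the fingertips stand 11 mm ahead of it and the grasp point (between the pads) lies 8 mm behind it (ctrl.tcp_to_tips is the distance from the TCP to the fingertips, in m); x points along the fingers, z is the direction in which the jaws open and shut, and the axes are right-handed (so a half turn about x gives the same grasp; the last joint's range is limited). The gripper opens to 85 mm and grips with 20 to 120 N. Pads are 22 mm wide; open, the fingers measure 114 mm over their backs; the gripper's body (76 mm by 85 mm) begins 54 mm behind the grasp point. The pads swing forward as they close: fully open they stand 13 mm farther back than shut.
Start: joints at [-1.326, 0.181, 1.607, -0, 1.354, -0.206], TCP at [0.251, -0.518, 0.242] pointing down, gripper open.
Joint ranges: [-2.99, 2.99], [-0.89, 2.07], [0.3, 2.58], [-1.14, 4.28], [0, 2.63], [-3.12, 3.12]. Speed limits (rad/s): [2.57, 2.57, 3.01, 3.14, 3.14, 3.14].

## Interface

Orientations are given as a unit quaternion [w, x, y, z].
In Python, from bench import ctrl, eyes, hand_in gives the robot as it stands. The module is installed in compiled form; this text tells all that it offers.
- The arm moves only by the tool step_arm, never from a script. Its arguments are lists of equal length, an entry for each row: "xyz": the shift along the world's x, y, z in mm, a list of three; "spin": the turn about the world's z in rad; "fingers": the opening in per cent of the stroke, from 0 (shut) to 100 (fully open). A call has 1 to 10 rows; each row is the pose to reach, as a shift and turn from the pose commanded when the call began; what a row does not reach only later rows make up. A row lasts 1/10 s, in which the tool goes at most 50 mm and 8.59 degrees, less where a joint would pass 70% of its speed; a pose out of reach is approached as far as the arm can. A call with a gripper value outside its range is refused whole. The fingers move at their own pace and stop on an object; the grip force is fixed at half the most. Time passes only in rows, so rows that repeat a pose let the fingers close. It gives the time, the measured TCP pose, the force and the opening at its end, in the units of the state.
- ctrl.get_obs(): the state, without advancing time (a new reading comes with each control period).
- eyes.camera(name): name is "side" or "top"; returns the picture (384x512x3 uint8, red, green, blue); there is no depth.
- eyes.camera_model(name): a dict with "vertical_fov" (degrees; the focal length in pixels is half the picture's height over the tangent of half this angle, whatever the lens; pixels are square), "cx", "cy" (the principal point, pixels), "dist_coeffs" ([k1, k2, p1, p2, k3] as OpenCV has them; the pictures are not rectified), "pose" (4x4, takes a point from camera to world coordinates). Camera axes: x right, y up, looking along -z (the intrinsics and any distortion apply to the point x, -y, -z); pixel columns grow to the right and rows downward; lengths in m; the calibration is good to about 2 mm. A picture is of the moment at which its call begins. camera_model takes no time and is no camera call.
- hand_in(): hands the job in, once; it reports no verdict.
The state is a dict: "time_s": time; "q": joint angles; "dq": joint speeds; "joint_efforts": joint torques, N m; "eef_pos": TCP position; "eef_rot": TCP orientation; "wrist_force": force on the tool from outside, world axes, zero at the start; "torque": the same for the moment, N m; "opening": opening from 0.0 (shut) to 1.0 (fully open).
Only numpy, scipy, OpenCV 4.12 (cv2) and the standard library are available. Lean on these libraries where they do the work, as an engineer would, in place of code of your own. Each camera call takes 0.05 s, during which the arm holds its last target.

## Working session

There is one attempt and no reset: what is moved stays moved. The work goes in short steps, Python scripts to look and compute and a tool call to move; the robot and the scene stay as the last step left them, time stands still between calls to the robot, and variables do not carry over. Pictures are saved under pics/ and viewed, and the job is handed in when it is done.

Besides the shell and the picture viewer there is one more tool, called by a JSON object that holds its "api" and its "payload". step_arm: Moves the arm, as the interface text tells. Its arguments: {"type":"object","properties":{"xyz":{"type":"array"},"spin":{"type":"array"},"fingers":{"type":"array"}},"required":["xyz","spin","fingers"]}

```bash
mkdir -p pics; python3 - <<'E'
from bench import ctrl, eyes
import cv2, numpy as np, pickle
o=ctrl.get_obs(); print(o)
for n in ("side","top"):
    im=eyes.camera(n); m=eyes.camera_model(n); print(n,m)
    cv2.imwrite(f"pics/{n}0.png",im[:,:,::-1])
    pickle.dump(m,open(f"{n}.pkl","wb"))
print(ctrl.tcp_to_tips)
E
```

```text
{'time_s': 0.0, 'q': array([-1.32627548e+00,  1.81557057e-01,  1.60798203e+00,  1.17975882e-05,
        1.35377213e+00, -2.06287180e-01]), 'dq': array([-3.23103862e-04,  2.86450419e-03,  1.14751311e-03,  1.51140422e-03,
       -3.65471411e-05,  1.42726172e-03]), 'joint_efforts': array([ 1.44599169e-03, -4.44874156e+01, -3.51332188e+01, -2.07684393e-04,
        9.11073148e-03,  1.23580352e-05]), 'eef_pos': array([ 0.25042225, -0.51703398,  0.24138767]), 'eef_rot': array([ 0.59866638,  0.37602677,  0.59953628, -0.3751782 ]), 'wrist_force': array([-0.22147938, -0.03611094, -0.13316874]), 'torque': array([ 0.00197846, -0.00047008, -0.00075241]), 'opening': 1.001826843117135}
side {'vertical_fov': 47.80246828341643, 'cx': 254.6695686412558, 'cy': 195.22807565485184, 'dist_coeffs': array([-0.06673224,  0.        ,  0.        ,  0.        ,  0.        ]), 'pose': array([[ 0.96865692,  0.15244157, -0.19612583,  0.32721861],
       [-0.24833256,  0.61301257, -0.75003102, -0.95092543],
       [ 0.0058917 ,  0.77522717,  0.63165507,  0.83980871],
       [ 0.        ,  0.        ,  0.        ,  1.        ]])}
top {'vertical_fov': 45.50343127467964, 'cx': 253.85399106435682, 'cy': 189.6937772828853, 'dist_coeffs': array([-0.18903352,  0.        ,  0.        ,  0.        ,  0.        ]), 'pose': array([[-0.00979729,  0.98591844, -0.16693962,  0.3710474 ],
       [-0.9999266 , -0.00846954,  0.00866356, -0.03990179],
       [ 0.00712766,  0.16701224,  0.98592906,  1.27823776],
       [ 0.        ,  0.        ,  0.        ,  1.        ]])}
0.011
```

View pics/side0.png

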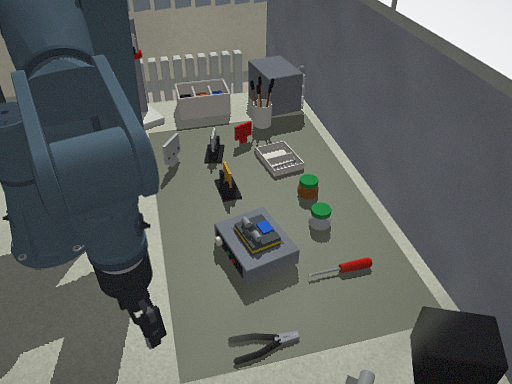

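View pics/top0.png

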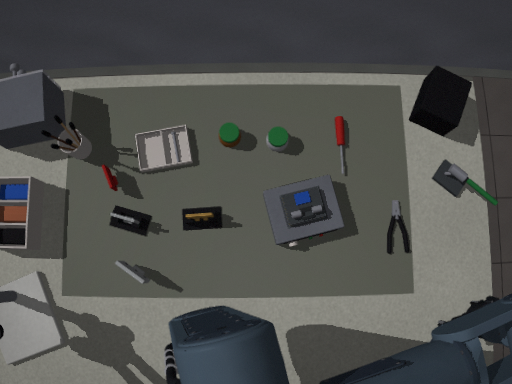

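```bash
cat > h.py <<'E'
import numpy as np, cv2, pickle
M={n:pickle.load(open(f"{n}.pkl","rb")) for n in("side","top")}
def K(n):
    m=M[n]; f=192/np.tan(np.radians(m["vertical_fov"]/2)); return np.array([[f,0,m["cx"]],[0,f,m["cy"]],[0,0,1]])
def w2p(n,P):
    m=M[n];T=np.linalg.inv(m["pose"]);P=np.atleast_2d(np.asarray(P,float))
    c=P@T[:3,:3].T+T[:3,3]; c=c*[1,-1,-1]
    return cv2.projectPoints(c,np.zeros(3),np.zeros(3),K(n),m["dist_coeffs"])[0][:,0]
def p2w(n,uv,z):
    m=M[n];u=cv2.undistortPoints(np.array(uv,float).reshape(-1,1,2),K(n),m["dist_coeffs"])[:,0]
    d=np.c_[u[:,0],-u[:,1],-np.ones(len(u))]@m["pose"][:3,:3].T; o=m["pose"][:3,3]
    return o+d*((z-o[2])/d[:,2])[:,None]
def crop(src,dst,x0,y0,x1,y1,s):
    im=cv2.imread(src)[y0:y1,x0:x1]; cv2.imwrite(dst,cv2.resize(im,None,fx=s,fy=s,interpolation=cv2.INTER_CUBIC))
E
python3 - <<'E'
from h import *
crop("pics/top0.png","pics/t_case.png",255,165,350,255,8)
crop("pics/top0.png","pics/t_leaf.png",100,190,230,290,6)
crop("pics/side0.png","pics/s_case.png",205,195,305,285,6)
crop("pics/side0.png","pics/s_leaf.png",155,110,260,210,6)
E
```

```text
(no output)
```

View pics/t_case.png

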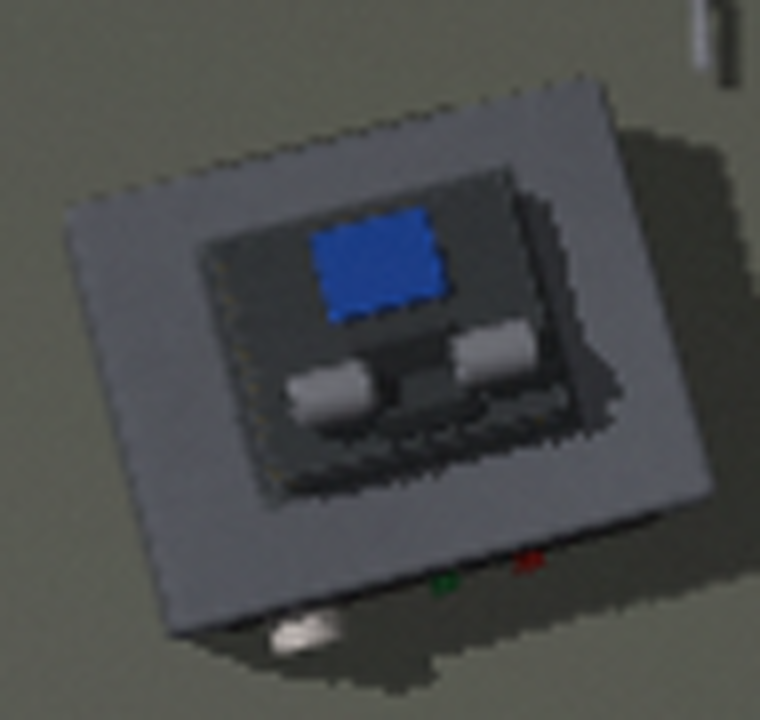

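View pics/t_leaf.png

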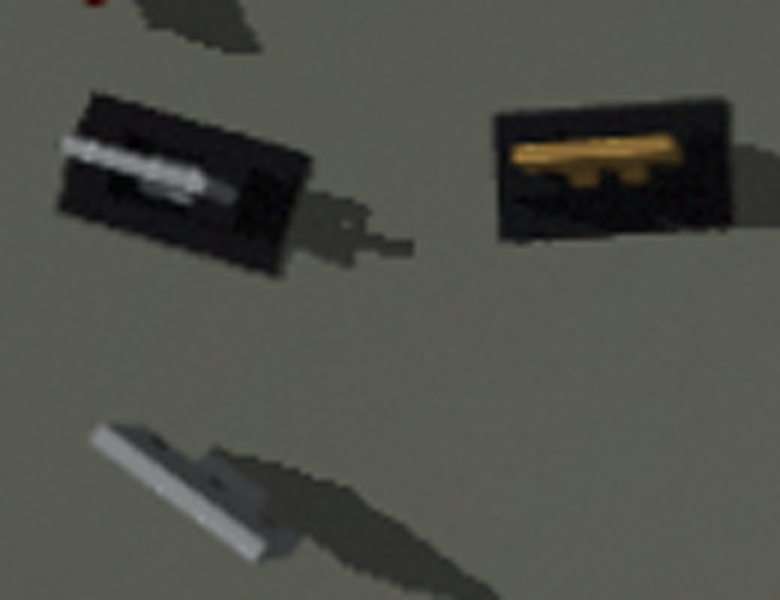

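View pics/s_case.png

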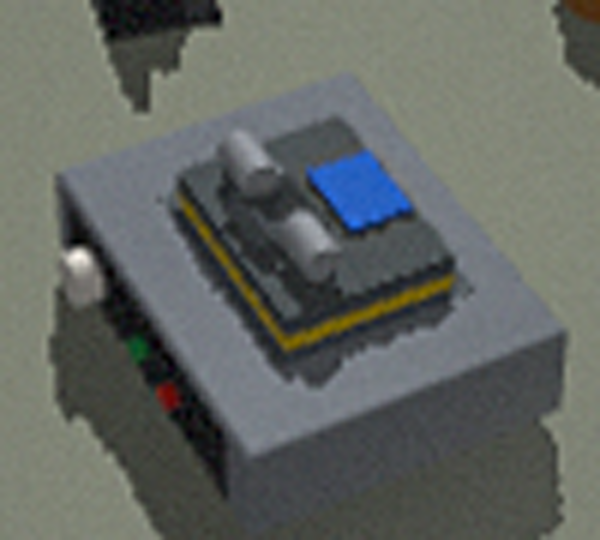

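View pics/s_leaf.png

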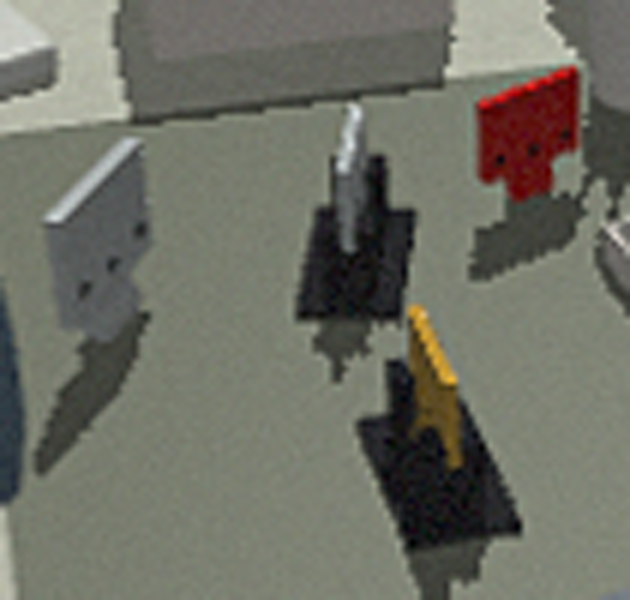

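```bash
cat > fit.py <<'E'
from h import *
from scipy.optimize import least_squares
def px(pts,s,x0,y0): return (np.array(pts,float)+.5)/s-.5+[x0,y0]
def R(a): return np.array([[np.cos(a),-np.sin(a)],[np.sin(a),np.cos(a)]])
def rect(x,y,a,z,hx,hy):  # order: +x+y,+x-y,-x-y,-x+y
    c=np.array([[hx,hy],[hx,-hy],[-hx,-hy],[-hx,hy]])@R(a).T+[x,y]; return np.c_[c,np.full(4,z)]
tc=px([(70,210),(598,78),(712,492),(172,630)],8,255,165)
sc=px([(348,72),(567,332),(250,457),(58,172)],6,205,195)
tp=px([(308,232),(428,207),(447,288),(330,322)],8,255,165)
sp=px([(372,150),(412,210),(350,230),(308,165)],6,205,195)
th=px([(93,95),(310,155),(280,275),(60,210)],6,100,190)
E
python3 - <<'E'
from fit import *
def f(p,sep=None):
    r=[]
    C=rect(p[0],p[1],p[2],.06,.075,.095)
    r+=[w2p("top",C)-tc, w2p("side",C+np.r_[p[6:8],0])-sc]
    P=rect(p[3],p[4],p[2],p[5],.015,.02)
    r+=[w2p("top",P)-tp, w2p("side",P+np.r_[p[6:8],0])-sp]
    return np.concatenate(r).ravel()
s=least_squares(f,[.35,-.17,.24,.39,-.17,.09,0,0]);print(s.x.round(4),s.fun.reshape(-1,2).round(1).tolist())
H=lambda p:rect(p[0],p[1],p[2],.006,.03,.055)
s=least_squares(lambda p:(w2p("top",H(p))-th).ravel(),[.35,.2,-.2]);print(s.x.round(4),s.fun.reshape(-1,2).round(1).tolist())
x,y,a=s.x
# project the expected leaf outline
L=rect(x,y,a,.086,.004,.035)
print(w2p("top",L),"crop",(w2p("top",L)-[100,190])*6+2.5)
print("side crop",(w2p("side",L)-[155,110])*6+2.5)
L=rect(x,y,a,.032,.004,.035)
print("side low crop",(w2p("side",L)-[155,110])*6+2.5)
E
```

```text
[ 0.5253 -0.1831  0.2334  0.5517 -0.1772  0.0835  0.0043 -0.0017] [[-1.0, -0.8], [0.3, -0.8], [0.8, 0.6], [-0.0, 0.8], [0.5, -0.9], [0.8, 0.2], [-0.5, 0.8], [-0.9, -0.6], [0.1, 0.2], [-0.4, -0.3], [0.1, 0.4], [0.2, -0.2], [-0.6, -0.2], [0.4, -0.7], [0.3, -0.2], [-0.1, 1.0]]
[ 0.5022  0.2984 -0.2657] [[0.3, -0.4], [0.4, -0.4], [-0.5, 0.1], [-0.2, 0.7]]
[[110.94920241 212.24194864]
 [135.41123236 219.06095433]
 [134.55887199 221.96939445]
 [110.08763134 215.12198054]] crop [[ 68.19521446 135.95169182]
 [214.96739419 176.865726  ]
 [209.85323193 194.31636672]
 [ 63.02578801 153.23188323]]
side crop [[353.0648919  108.97927488]
 [341.61534876 174.09281047]
 [327.03536424 173.93135352]
 [339.02525163 108.83027267]]
side low crop [[357.96405574 189.90251506]
 [346.98829745 256.61251587]
 [332.74165684 256.44442336]
 [344.23238691 189.74715646]]
```

```bash
python3 - <<'E'
from scipy.spatial.transform import Rotation as Ro
import numpy as np
q=[0.59866638,0.37602677,0.59953628,-0.3751782]
m=Ro.from_quat(q,scalar_first=True).as_matrix();print(m.round(4))
a=np.arctan2(m[1,2],m[0,2]);print("jaw axis ang",a,[ (t-a+np.pi/2)%np.pi-np.pi/2 for t in(.2334,.2334+np.pi/2,-.2657)])
E
```

```text
[[-4.000e-04  9.001e-01  4.357e-01]
 [ 1.700e-03  4.357e-01 -9.001e-01]
 [-1.000e+00  4.000e-04 -1.700e-03]]
jaw axis ang -1.1199905519129456 [np.float64(1.3533905519129457), np.float64(-0.2174057748819509), np.float64(0.8542905519129453)]
```

{"api": "step_arm", "payload": {"xyz": [[40,45,0],[80,90,0],[115,130,0],[150,170,-10],[185,208,-20],[220,248,-30],[255,288,-40],[285,322,-55],[301,340,-70],[301,340,-85]], "spin": [0.14,0.28,0.42,0.56,0.7,0.84,0.98,1.12,1.25,1.353], "fingers": [0,0,0,0,0,0,0,0,0,0]}}

```text
time_s: 1.1
eef_pos: [0.5538, -0.1738, 0.1567]
eef_rot: [0.702, -0.085, 0.701, 0.086]
wrist_force: [-0.7, 0.0, 0.9]
opening: -0.002
```

```bash
cat > snap.py <<'E'
import sys
from bench import ctrl, eyes
from h import *
k=sys.argv[1]
for n in ("side","top"): cv2.imwrite(f"pics/{n}{k}.png",eyes.camera(n)[:,:,::-1])
o=ctrl.get_obs();print(o["time_s"],o["eef_pos"].round(4),o["wrist_force"].round(2),o["opening"].round(3),o["eef_rot"].round(4))
e=o["eef_pos"]
print("tip side",w2p("side",e-[0,0,.011]),"tcp top",w2p("top",e-[0,0,.011]))
E
python3 snap.py 1; python3 -c "
from h import *
crop('pics/top1.png','pics/t1.png',245,155,355,255,7)
crop('pics/side1.png','pics/s1.png',195,145,305,285,4)"
```

```text
Traceback (most recent call last):
  File "snap.py", line 6, in <module>
    o=ctrl.get_obs();print(o["time_s"],o["eef_pos"].round(4),o["wrist_force"].round(2),o["opening"].round(3),o["eef_rot"].round(4))
                                                                                       ^^^^^^^^^^^^^^^^^^
AttributeError: 'float' object has no attribute 'round'
```

View pics/t1.png

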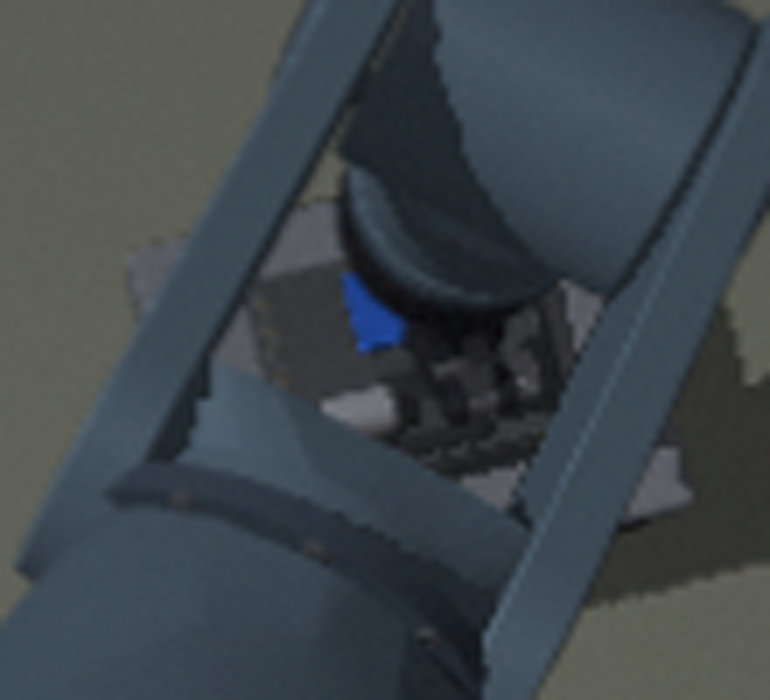

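View pics/s1.png

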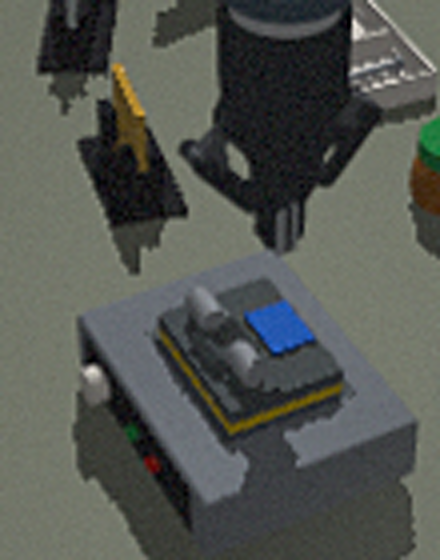

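```bash
sed -i 's/o\["opening"\].round(3)/round(o["opening"],3)/' snap.py; python3 snap.py 2; python3 -c "
from h import *
crop('pics/side2.png','pics/s2.png',225,165,305,245,9)"
```

```text
1.3 [ 0.551  -0.1774  0.1568] [0.05 0.05 0.5 ] -0.0 [ 0.7018 -0.0813  0.703   0.0818]
tip side [[263.04989286 207.35442802]] tcp top [[304.66353944 193.90762257]]
```

View pics/s2.png

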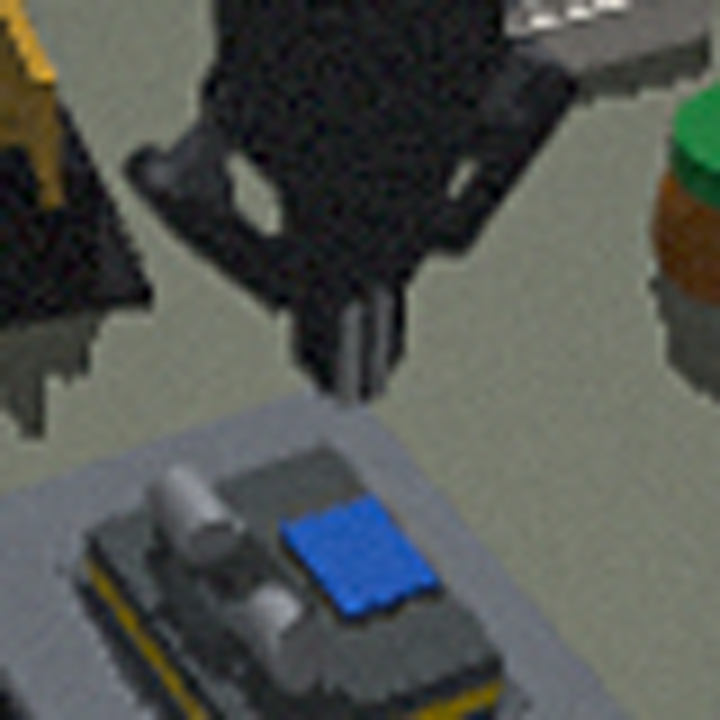

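```bash
python3 - <<'E'
from h import *
e=np.array([.551,-.1774,.1458]);a=.2334
X=np.array([np.cos(a),np.sin(a),0]);Y=np.array([-X[1],X[0],0])
for d in (e-.011*Y, e-.011*Y+.02*np.array([0,0,1]), e-.011*Y+.0145*X,e-.011*Y-.0145*X, e+.011*Y): print((w2p("side",d)-[225,165])*9+4)
for d in np.eye(3): print(d,w2p("side",e+d*.001)*9-w2p("side",e)*9)
E
```

```text
[[366.0426569  408.70604819]]
[[367.63997179 352.32066263]]
[[412.75332086 392.5731095 ]]
[[318.85789086 424.99912938]]
[[327.38204186 361.86245391]]
[1. 0. 0.] [[ 3.54004386 -0.57965972]]
[0. 1. 0.] [[-0.96377724 -2.32469411]]
[0. 0. 1.] [[ 0.06677398 -2.7814739 ]]
```

{"api": "step_arm", "payload": {"xyz": [[4,-1,-20],[4,-1,-40],[4,-1,-54],[4,-1,-54],[4,-1,-54]], "spin": [0,0,0,0,0], "fingers": [0,0,0,0,0]}}

```text
time_s: 1.8
eef_pos: [0.5555, -0.1794, 0.104]
eef_rot: [0.703, -0.082, 0.702, 0.081]
wrist_force: [-0.5, -0.1, 0.1]
opening: 0.0
```

```bash
python3 snap.py 3; python3 -c "
from h import *
crop('pics/side3.png','pics/s3.png',225,185,305,265,9)"
```

```text
1.9 [ 0.5562 -0.1794  0.1047] [ 0.39  0.59 -0.23] -0.001 [ 0.703  -0.0823  0.7017  0.0814]
tip side [[264.86704096 223.13469704]] tcp top [[303.03759923 195.07551597]]
```

View pics/s3.png

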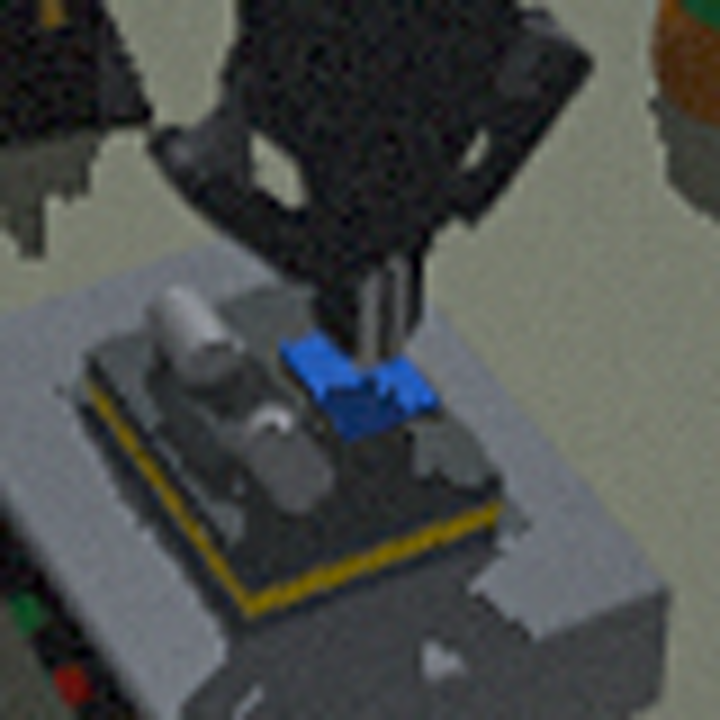

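{"api": "step_arm", "payload": {"xyz": [[0,0,-4],[0,0,-7],[0,0,-9],[0,0,-10],[0,0,-11],[0,0,-12],[0,0,-12]], "spin": [0,0,0,0,0,0,0], "fingers": [0,0,0,0,0,0,0]}}

```text
time_s: 2.6
eef_pos: [0.5555, -0.1785, 0.0915]
eef_rot: [0.702, -0.082, 0.702, 0.082]
wrist_force: [-2.0, 0.3, 4.1]
opening: -0.001
```

{"api": "step_arm", "payload": {"xyz": [[0,0,-1],[0,0,-2],[0,0,-3],[0,0,-3]], "spin": [0,0,0,0], "fingers": [0,0,0,0]}}

```text
time_s: 3.0
eef_pos: [0.5555, -0.1785, 0.0883]
eef_rot: [0.702, -0.082, 0.702, 0.082]
wrist_force: [-1.3, 1.8, 3.1]
opening: 0.003
```

```bash
python3 snap.py 4; python3 -c "
from h import *
crop('pics/side4.png','pics/s4.png',225,185,305,265,9)"
```

```text
3.1 [ 0.5555 -0.1785  0.0883] [-1.41  1.51  4.18] 0.004 [ 0.7023 -0.0821  0.7023  0.0822]
tip side [[264.39206534 227.65415586]] tcp top [[302.01775847 196.27864591]]
```

View pics/s4.png

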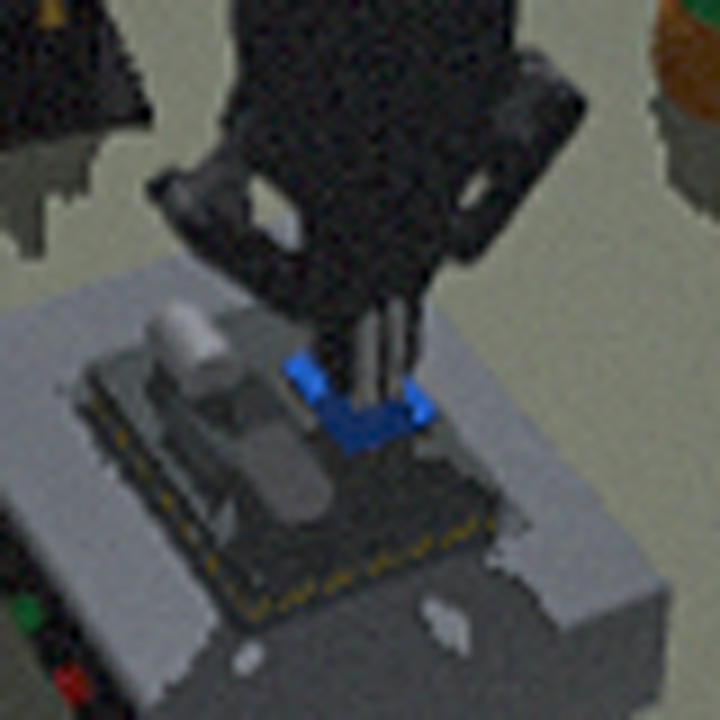

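{"api": "step_arm", "payload": {"xyz": [[0,0,-1],[0,0,-1],[0,0,-2],[0,0,-2],[0,0,-3],[0,0,-3]], "spin": [0,0,0,0,0,0], "fingers": [0,0,0,0,0,0]}}

```text
time_s: 3.7
eef_pos: [0.5556, -0.1785, 0.0869]
eef_rot: [0.702, -0.082, 0.702, 0.082]
wrist_force: [-7.4, 3.0, 16.1]
opening: 0.004
```

{"api": "step_arm", "payload": {"xyz": [[0,0,-1],[0,0,-1],[0,0,-1]], "spin": [0,0,0], "fingers": [0,0,0]}}

```text
time_s: 4.0
eef_pos: [0.5557, -0.1785, 0.0868]
eef_rot: [0.702, -0.082, 0.702, 0.082]
wrist_force: [-10.0, 5.1, 22.6]
opening: 0.002
```

```bash
python3 snap.py 5; python3 -c "
from h import *
crop('pics/side5.png','pics/s5.png',225,185,305,265,9)"
```

```text
4.1 [ 0.5557 -0.1785  0.0868] [-9.81  5.51 23.56] -0.004 [ 0.7023 -0.0824  0.7023  0.0823]
tip side [[264.44417244 228.08810262]] tcp top [[301.96580393 196.30670869]]
```

View pics/s5.png

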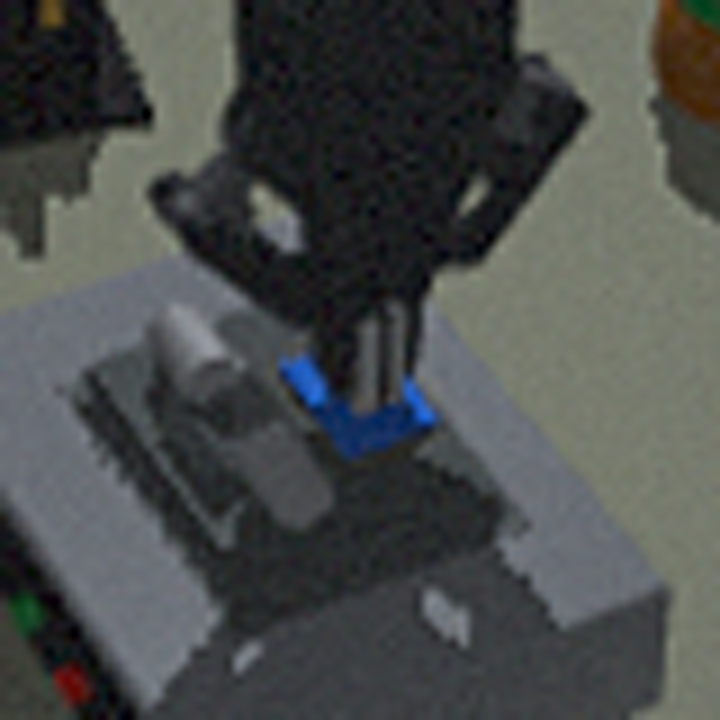

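{"api": "step_arm", "payload": {"xyz": [[0,0,30],[0,0,70],[-5,45,80],[-10,90,80],[-15,135,80],[-20,185,80],[-25,230,80],[-30,280,80],[-35,330,80],[-40,380,80]], "spin": [0,0,-0.1,-0.2,-0.3,-0.4,-0.5,-0.5,-0.5,-0.5], "fingers": [0,0,0,20,50,60,60,60,60,60]}}

```text
time_s: 5.1
eef_pos: [0.5154, 0.2025, 0.164]
eef_rot: [0.701, 0.094, 0.7, -0.094]
wrist_force: [1.0, -0.1, 0.7]
opening: 0.6
```

{"api": "step_arm", "payload": {"xyz": [[-5,50,0],[-10,97,0],[-10,97,0],[-10,97,0]], "spin": [0,0,0,0], "fingers": [60,60,60,60]}}

```text
time_s: 5.5
eef_pos: [0.5051, 0.2987, 0.1636]
eef_rot: [0.701, 0.093, 0.701, -0.093]
wrist_force: [-0.2, 0.6, 0.0]
opening: 0.601
```

```bash
python3 snap.py 6; python3 -c "
from h import *
crop('pics/side6.png','pics/s6.png',165,80,265,180,7)
crop('pics/top6.png','pics/t6.png',255,165,350,255,8)
crop('pics/side6.png','pics/s6c.png',205,195,305,285,8)"
```

```text
5.6 [0.5057 0.2968 0.1638] [-0.35 -1.04 -0.14] 0.603 [ 0.7007  0.0941  0.7009 -0.0945]
tip side [[211.31348073 115.43516677]] tcp top [[116.11123115 212.79749131]]
```

View pics/s6.png

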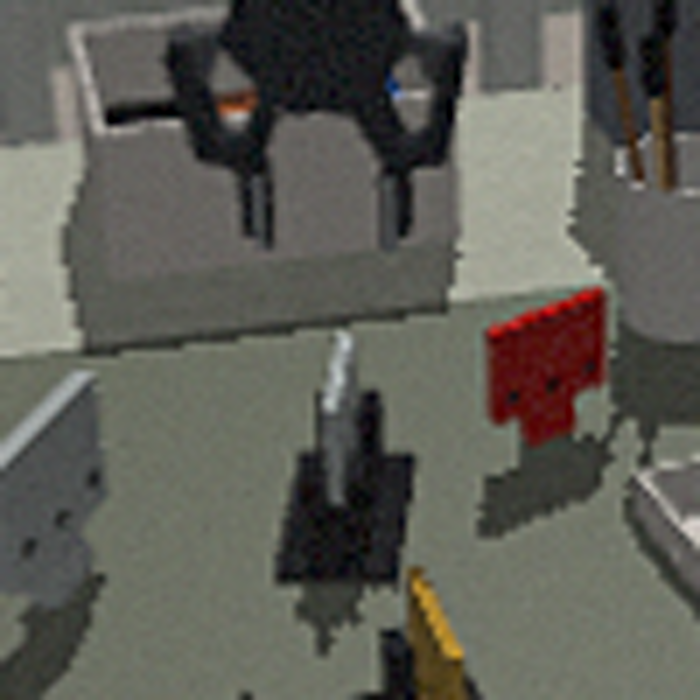

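View pics/t6.png

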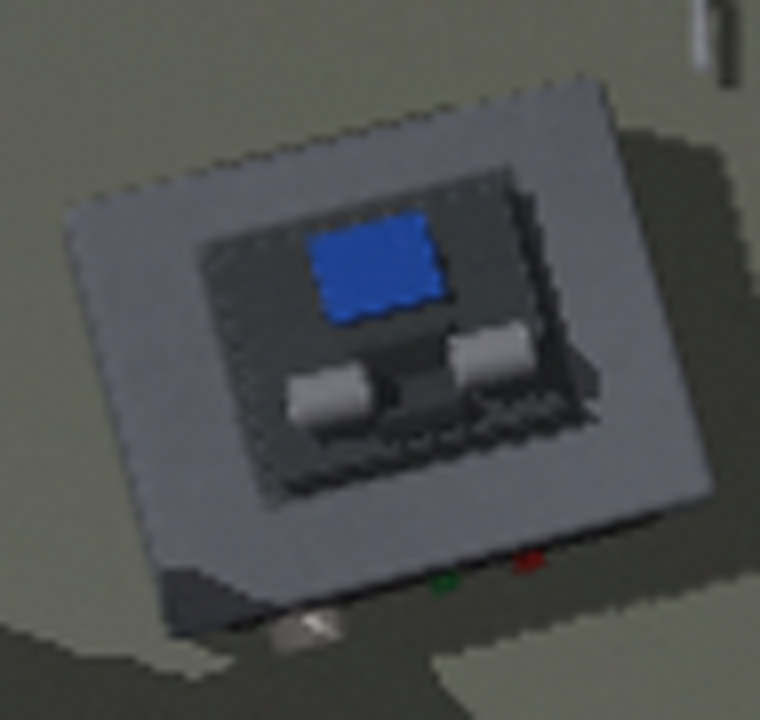

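View pics/s6c.png

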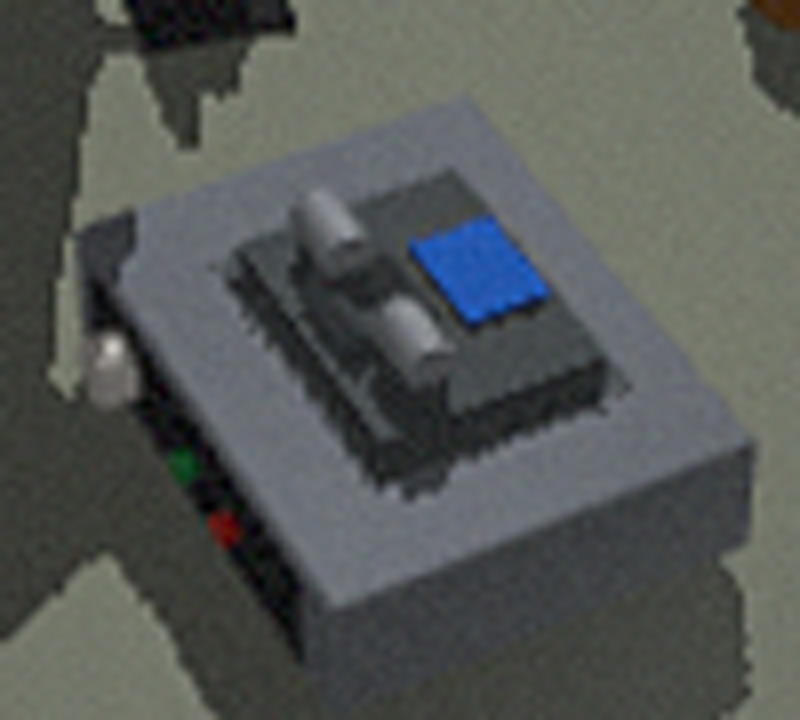

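```bash
cat > ov.py <<'E'
from fit import *
def boxpts(x,y,a,z0,z1,hx,hy): return np.r_[rect(x,y,a,z0,hx,hy),rect(x,y,a,z1,hx,hy)]
E8=[(0,1),(1,2),(2,3),(3,0),(4,5),(5,6),(6,7),(7,4),(0,4),(1,5),(2,6),(3,7)]
def overlay(src,dst,cam,x0,y0,x1,y1,s,boxes):
    im=cv2.resize(cv2.imread(src)[y0:y1,x0:x1],None,fx=s,fy=s,interpolation=cv2.INTER_CUBIC)
    for P,col in boxes:
        q=(w2p(cam,P)-[x0,y0]+.5)*s-.5
        for i,j in E8: cv2.line(im,tuple(int(v) for v in q[i].round()),tuple(int(v) for v in q[j].round()),col,1,cv2.LINE_AA)
    cv2.imwrite(dst,im)
E
python3 - <<'E'
from ov import *
x,y,a=.5022,.2984,-.2657
B=lambda x,y:[(boxpts(x,y,a,.032,.086,.004,.035),(0,0,255)),(boxpts(x,y,a,0,.006,.03,.055),(0,255,0))]
overlay("pics/side6.png","pics/o_s.png","side",195,120,235,170,12,B(.506,.2984))
overlay("pics/top0.png","pics/o_t.png","top",100,195,160,240,12,B(x,y))
e=np.array([.5057,.2968,.1638])
X=np.array([np.cos(a),np.sin(a),0]);Y=np.array([-X[1],X[0],0])
for h in(.011,.003):
  print(((w2p("side",np.array([e-.011*Y-[0,0,h]+s*X*.0255 for s in(-1,1)]))-[165,80])*7+3))
E
```

```text
[[269.86072229 262.09340886]
 [380.06035687 263.19596617]]
[[268.70055051 246.70426781]
 [379.28465082 247.79737041]]
```

View pics/o_s.png

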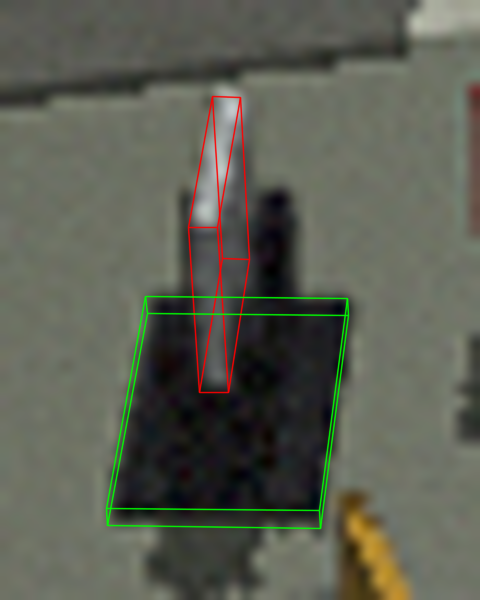

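View pics/o_t.png

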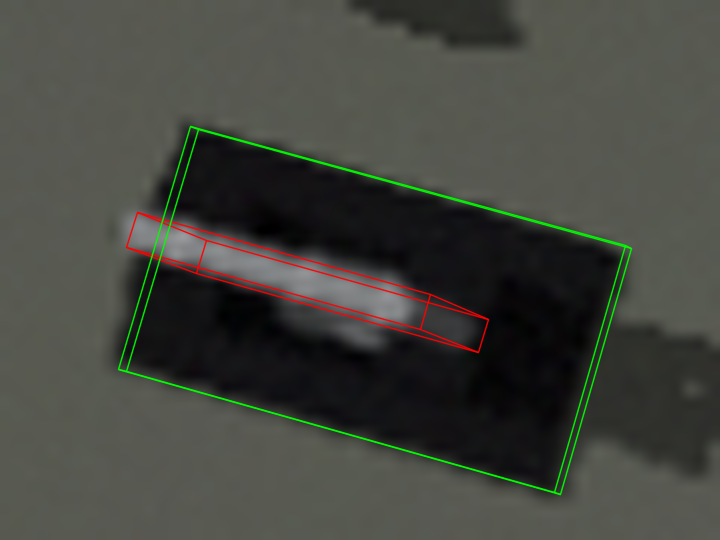

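{"api": "step_arm", "payload": {"xyz": [[1,4,-15],[1,4,-35],[1,4,-55],[1,4,-75],[1,4,-90],[1,4,-100],[1,4,-101],[1,4,-101],[1,4,-101]], "spin": [0,0,0,0,0,0,0,0,0], "fingers": [60,60,60,60,60,60,60,50,40]}}

```text
time_s: 6.5
eef_pos: [0.5074, 0.3019, 0.0643]
eef_rot: [0.701, 0.094, 0.7, -0.094]
wrist_force: [0.1, 0.0, 0.3]
opening: 0.399
```

```bash
python3 snap.py 7; python3 -c "
from h import *
crop('pics/side7.png','pics/s7.png',180,100,245,165,11)
crop('pics/top7.png','pics/t7.png',90,180,160,240,9)"
```

```text
6.6 [0.5073 0.302  0.0643] [-0.33 -0.69  0.7 ] 0.4 [ 0.7014  0.0944  0.7002 -0.0938]
tip side [[213.13891746 140.62268587]] tcp top [[124.70630035 216.52518743]]
```

View pics/s7.png

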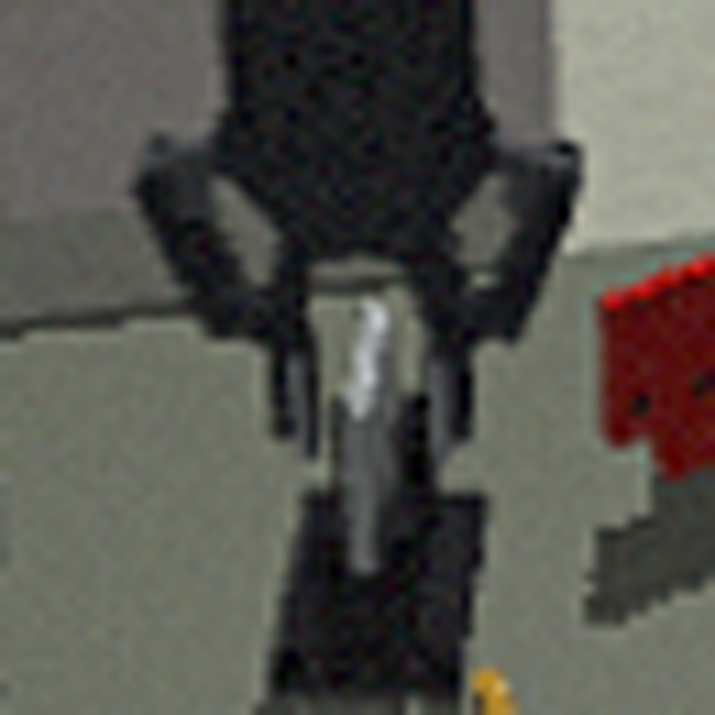

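View pics/t7.png

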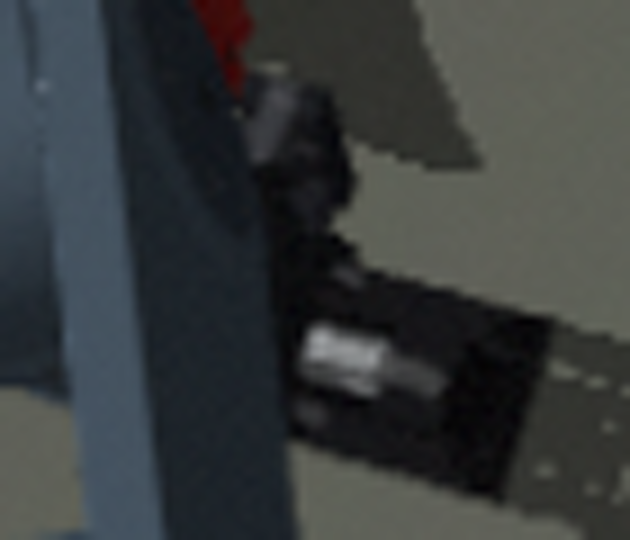

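{"api": "step_arm", "payload": {"xyz": [[-1,0,-1],[-1,0,-1],[-1,0,-1]], "spin": [0,0,0], "fingers": [20,20,20]}}

```text
time_s: 6.9
eef_pos: [0.5056, 0.3018, 0.0624]
eef_rot: [0.701, 0.094, 0.701, -0.094]
wrist_force: [-0.1, -0.1, 0.1]
opening: 0.201
```

```bash
python3 snap.py 8; python3 -c "
from h import *
crop('pics/side8.png','pics/s8.png',195,120,235,160,18)"
```

```text
7.0 [0.5056 0.3017 0.0624] [ 0.42 -0.01  0.28] 0.201 [ 0.7008  0.0941  0.7008 -0.0941]
tip side [[212.68297571 141.22068464]] tcp top [[124.97465658 217.23333198]]
```

View pics/s8.png

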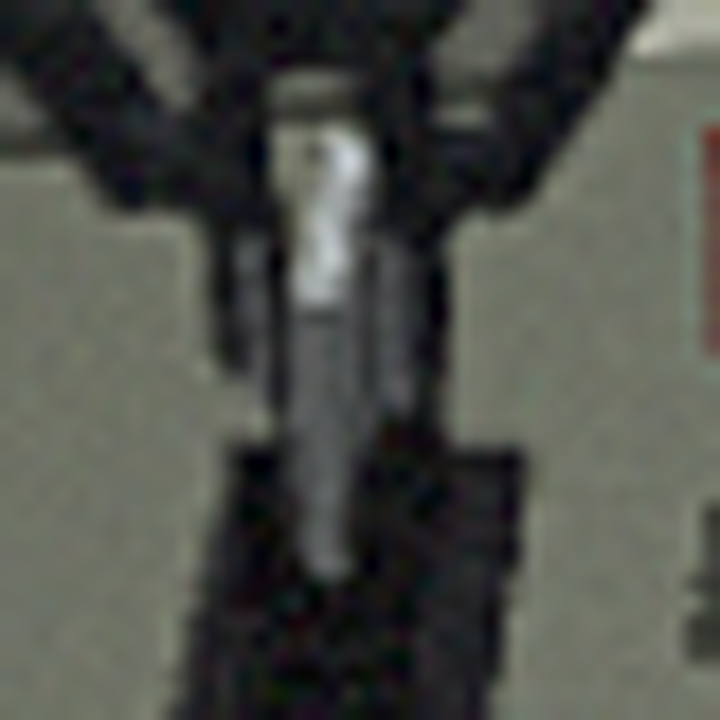

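{"api": "step_arm", "payload": {"xyz": [[0,0,0],[0,0,0],[0,0,0],[0,0,0],[0,0,0]], "spin": [0,0,0,0,0], "fingers": [10,5,0,0,0]}}

```text
time_s: 7.5
eef_pos: [0.5058, 0.3017, 0.0624]
eef_rot: [0.701, 0.094, 0.701, -0.094]
wrist_force: [0.6, 0.3, 0.6]
opening: 0.084
```

{"api": "step_arm", "payload": {"xyz": [[0,0,4],[0,0,12],[0,0,24],[0,0,40],[0,0,60],[0,0,80],[0,0,100],[0,0,120],[0,0,130],[0,0,130]], "spin": [0,0,0,0,0,0,0,0,0,0], "fingers": [0,0,0,0,0,0,0,0,0,0]}}

```text
time_s: 8.5
eef_pos: [0.5065, 0.3023, 0.195]
eef_rot: [0.702, 0.095, 0.7, -0.093]
wrist_force: [0.1, 0.9, -2.5]
opening: 0.083
```

```bash
python3 snap.py 9; python3 -c "
from h import *
crop('pics/side9.png','pics/s9.png',165,70,265,170,7)"
```

```text
8.6 [0.5052 0.3017 0.1921] [ 0.28  0.31 -3.09] 0.084 [ 0.7006  0.094   0.701  -0.0941]
tip side [[210.40286084 106.94885266]] tcp top [[110.91760312 211.66437652]]
```

View pics/s9.png

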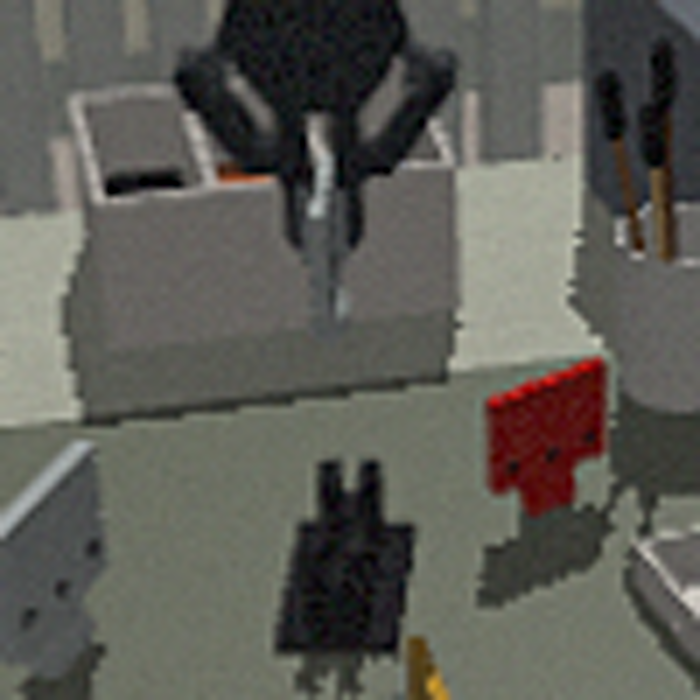

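```bash
cat > pad.py <<'E'
from ov import *
def pad(src,cam):
    im=cv2.imread(src).astype(int); s=4
    big=cv2.resize(im.astype(np.uint8),None,fx=s,fy=s,interpolation=cv2.INTER_CUBIC).astype(int)
    m=((big[...,0]-big[...,2]>50)&(big[...,0]>90)).astype(np.uint8)
    c=w2p(cam,[.555,-.18,.076])[0]
    m2=np.zeros_like(m);u,v=(c*s).astype(int);m2[v-80:v+80,u-80:u+80]=m[v-80:v+80,u-80:u+80]
    cs=max(cv2.findContours(m2,cv2.RETR_EXTERNAL,cv2.CHAIN_APPROX_NONE)[0],key=cv2.contourArea)
    M_=cv2.moments(cs); return (np.array([M_["m10"],M_["m01"]])/M_["m00"]+.5)/s-.5, cv2.contourArea(cs)/s/s
if __name__=="__main__":
    for cam in("side","top"):
        uv,A=pad(f"pics/{cam}6.png",cam); print(cam,uv,A,p2w(cam,[uv],.076))
    scc=px([(465,97),(752,442),(332,607),(80,235)],8,205,195)
    for cam,o in(("side",scc),("top",tc)):
        s=least_squares(lambda p:(w2p(cam,rect(*p,.06,.075,.095))-o).ravel(),[.52,-.18,.23]);print(cam,s.x.round(4),s.fun.round(1))
E
python3 pad.py
```

```text
side [264.43269687 228.12996126] 131.75 [[ 0.55553804 -0.17888617  0.076     ]]
top [301.42118609 197.84509983] 162.78125 [[ 0.55150944 -0.17692109  0.076     ]]
side [ 0.5294 -0.1849  0.2358] [ 0.3 -1.   1.3  0.2 -0.2  1.2 -1.4 -1.2]
top [ 0.5253 -0.1831  0.2332] [-1.  -0.8  0.3 -0.7  0.7  0.7 -0.   0.8]
```

{"api": "step_arm", "payload": {"xyz": [[0,-20,0],[1,-60,0],[2,-105,0],[4,-150,0],[5,-195,0],[6,-240,0],[7,-285,0],[8,-330,0],[10,-375,0],[10,-420,0]], "spin": [0,0.05,0.1,0.15,0.2,0.25,0.3,0.35,0.4,0.45], "fingers": [0,0,0,0,0,0,0,0,0,0]}}

```text
time_s: 9.6
eef_pos: [0.5146, -0.1197, 0.191]
eef_rot: [0.703, -0.065, 0.705, 0.066]
wrist_force: [0.5, -0.1, -3.0]
opening: 0.085
```

{"api": "step_arm", "payload": {"xyz": [[1,-40,0],[2,-65,0],[2,-72,0],[2,-72,-10],[2,-72,-20],[2,-72,-20],[2,-72,-20]], "spin": [0.03,0.05,0.05,0.05,0.05,0.05,0.05], "fingers": [0,0,0,0,0,0,0]}}

```text
time_s: 10.3
eef_pos: [0.5172, -0.1887, 0.1714]
eef_rot: [0.702, -0.082, 0.703, 0.083]
wrist_force: [-0.5, 0.7, -2.1]
opening: 0.086
```

```bash
python3 snap.py 10; python3 -c "
from h import *
crop('pics/side10.png','pics/s10.png',215,160,305,255,8)
crop('pics/top10.png','pics/t10.png',255,165,350,255,8)"
```

```text
10.4 [ 0.5179 -0.1895  0.1725] [ 0.39 -0.34 -2.11] 0.086 [ 0.7023 -0.0826  0.7022  0.0826]
tip side [[251.15834291 207.78095451]] tcp top [[310.6271089 206.0918759]]
```

View pics/s10.png

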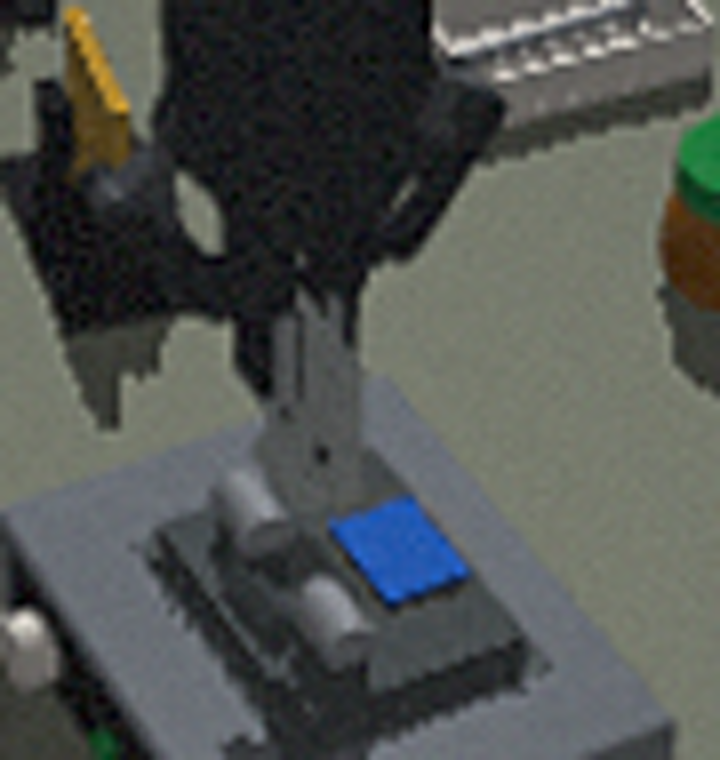

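View pics/t10.png

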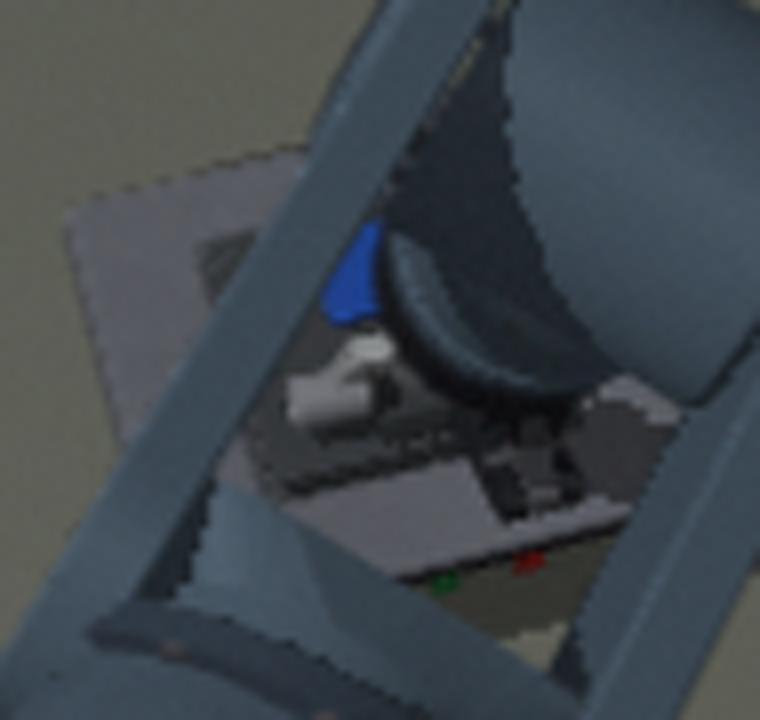

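```bash
cat > lo.py <<'E'
from ov import *
import sys
k=sys.argv[1]; x,y,z=map(float,sys.argv[2:5]); a=.2345; gl=.042
B=[(boxpts(x,y,a,z-gl+.012,z-gl+.066,.004,.035),(0,0,255)),(boxpts(x,y,a,z-gl-.009,z-gl+.009,.009,.013),(0,255,255))]
px_,py_=map(float,sys.argv[5:7])
X=np.array([np.cos(a),np.sin(a)]);Y=np.array([-X[1],X[0]])
h=np.array([px_,py_])-.039*X
B+=[(boxpts(px_,py_,a,.072,.076,.015,.02),(0,255,0))]
for s in(-1,1): B.append((boxpts(*(h+s*.028*Y),a,.075,.093,.009,.0125),(255,0,255)))
overlay(f"pics/side{k}.png",f"pics/lo{k}.png","side",225,185,285,250,11,B)
E
python3 lo.py 10 .5178 -.1897 .1722 .5555 -.1789
```

```text
(no output)
```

View pics/lo10.png

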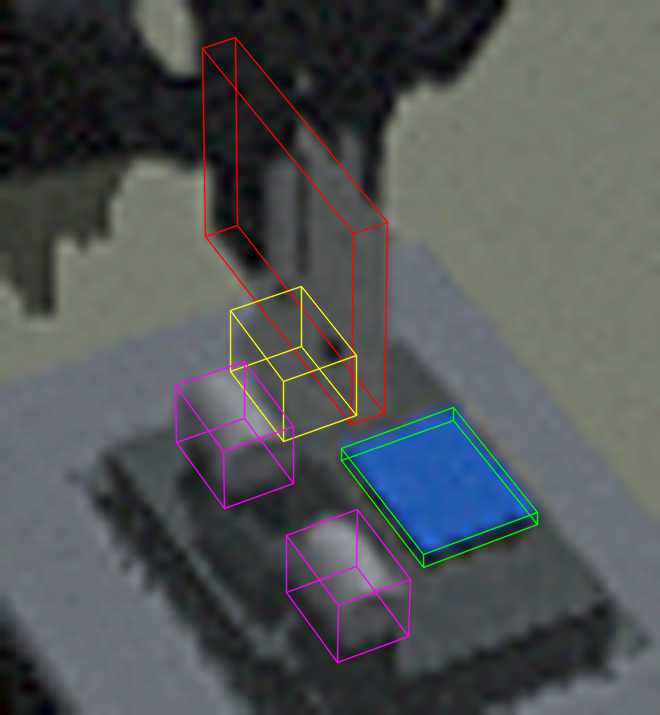

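```bash
python3 -c "
from h import *
im=cv2.imread('pics/side10.png')[190:235,235:275]
im=cv2.resize(im,None,fx=16,fy=13,interpolation=cv2.INTER_CUBIC)
cv2.imwrite('pics/z10.png',cv2.convertScaleAbs(im,alpha=1.8))"
```

```text
(no output)
```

View pics/z10.png

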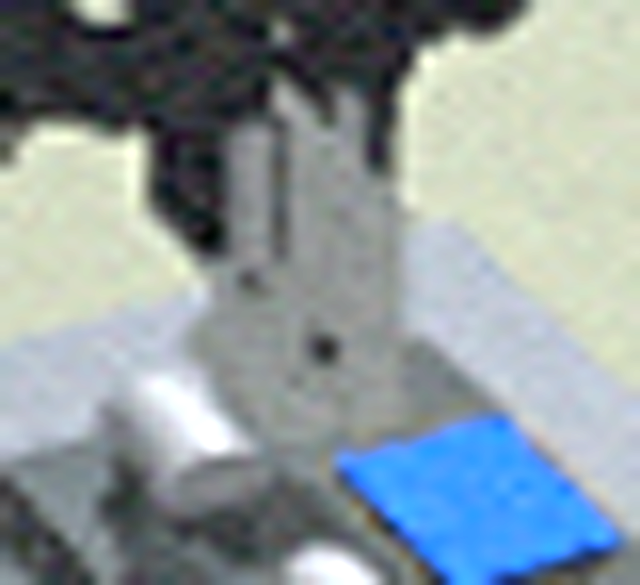

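{"api": "step_arm", "payload": {"xyz": [[0,1,-8],[0,1,-16],[0,1,-24],[0,1,-24],[0,1,-24]], "spin": [0,0,0,0,0], "fingers": [0,0,0,0,0]}}

```text
time_s: 10.9
eef_pos: [0.5173, -0.1892, 0.1478]
eef_rot: [0.702, -0.082, 0.703, 0.082]
wrist_force: [0.2, 0.3, -1.0]
opening: 0.085
```

```bash
cat > z.py <<'E'
from h import *
import sys
k=sys.argv[1]
im=cv2.imread(f'pics/side{k}.png')[190:240,230:280]
im=cv2.resize(im,None,fx=12,fy=12,interpolation=cv2.INTER_CUBIC)
cv2.imwrite(f'pics/z{k}.png',cv2.convertScaleAbs(im,alpha=1.8))
E
python3 snap.py 11; python3 z.py 11; python3 lo.py 11 .5178 -.1887 .1482 .5555 -.1789
```

```text
11.0 [ 0.5178 -0.1895  0.1485] [ 0.56 -0.7  -2.14] 0.084 [ 0.7024 -0.0822  0.7022  0.0821]
tip side [[251.10687872 215.26683156]] tcp top [[309.40531653 207.39044848]]
```

View pics/z11.png

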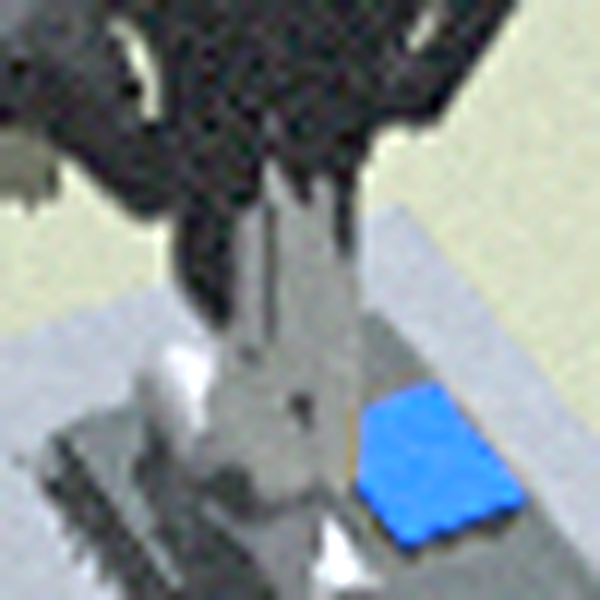

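View pics/lo11.png

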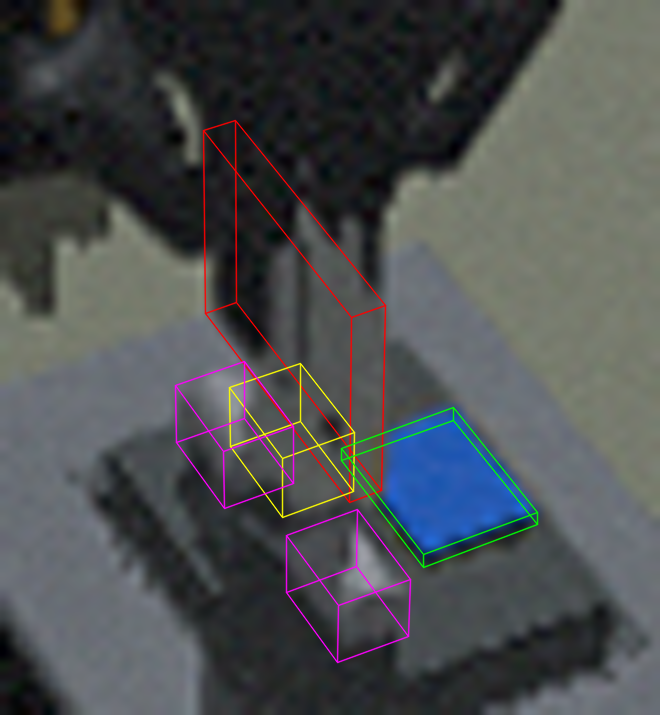

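{"api": "step_arm", "payload": {"xyz": [[0,1,-2],[0,1,-4],[0,1,-6],[0,1,-8],[0,1,-10],[0,1,-12],[0,1,-12]], "spin": [0,0,0,0,0,0,0], "fingers": [0,0,0,0,0,0,0]}}

```text
time_s: 11.7
eef_pos: [0.5174, -0.1882, 0.1359]
eef_rot: [0.702, -0.082, 0.703, 0.082]
wrist_force: [-0.3, 0.1, -2.9]
opening: 0.085
```

{"api": "step_arm", "payload": {"xyz": [[-0.2,1,0],[-0.4,1.5,0],[-0.5,2,0],[-0.6,2.5,0],[-0.6,2.5,0]], "spin": [0,0,0,0,0], "fingers": [0,0,0,0,0]}}

```text
time_s: 12.2
eef_pos: [0.517, -0.1857, 0.1363]
eef_rot: [0.702, -0.082, 0.702, 0.082]
wrist_force: [-0.4, 0.2, -1.7]
opening: 0.084
```

{"api": "step_arm", "payload": {"xyz": [[-0.1,0.5,0],[-0.2,1,0],[-0.3,1.5,0],[-0.3,1.5,0]], "spin": [0,0,0,0], "fingers": [0,0,0,0]}}

```text
time_s: 12.6
eef_pos: [0.5167, -0.1842, 0.1363]
eef_rot: [0.702, -0.082, 0.702, 0.082]
wrist_force: [0.1, 1.0, -2.3]
opening: 0.086
```

{"api": "step_arm", "payload": {"xyz": [[-0.1,0.5,0],[-0.2,1,0],[-0.2,1,0]], "spin": [0,0,0], "fingers": [0,0,0]}}

```text
time_s: 12.9
eef_pos: [0.5165, -0.1835, 0.1363]
eef_rot: [0.702, -0.082, 0.702, 0.082]
wrist_force: [0.2, -0.3, -2.3]
opening: 0.088
```

```bash
python3 snap.py 12; python3 z.py 12; python3 lo.py 12 .5165 -.1833 .1363 .5555 -.1789
```

```text
13.0 [ 0.5166 -0.1834  0.1363] [-0.71 -0.7  -2.4 ] 0.087 [ 0.7023 -0.0823  0.7023  0.0821]
tip side [[250.02669522 217.43546005]] tcp top [[306.43825515 208.50216097]]
```

View pics/z12.png

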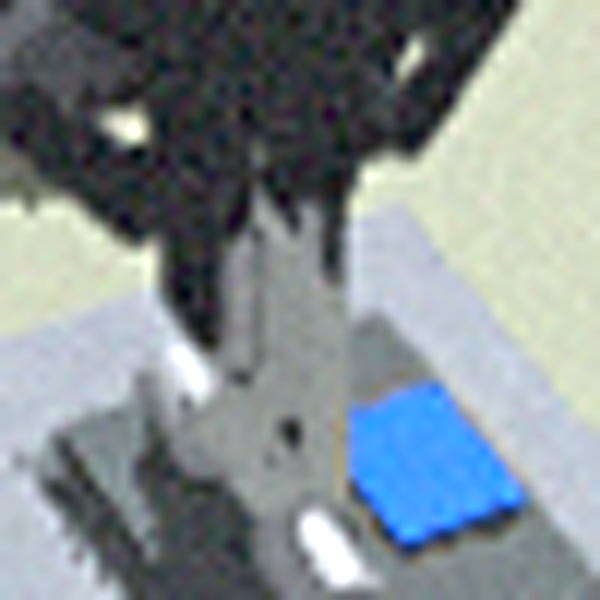

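View pics/lo12.png

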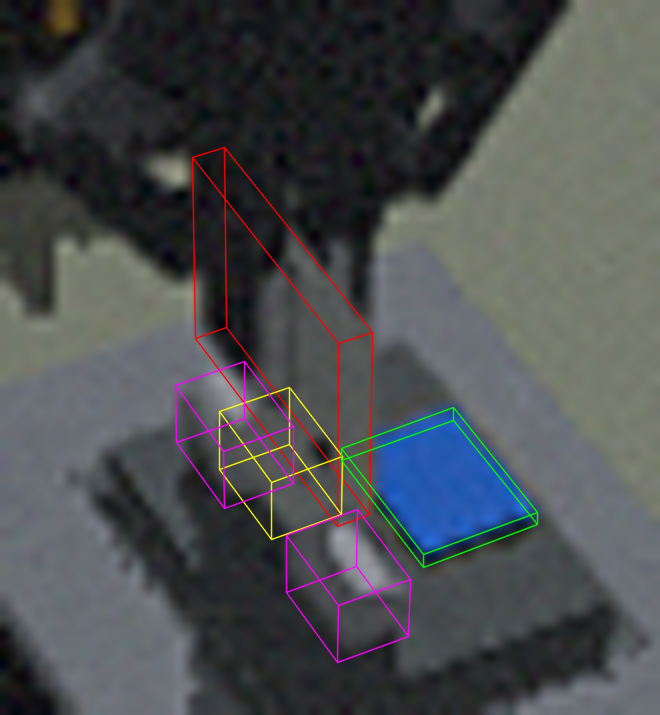

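{"api": "step_arm", "payload": {"xyz": [[-0.1,0.5,0],[-0.2,1,0],[-0.2,1,0]], "spin": [0,0,0], "fingers": [0,0,0]}}

```text
time_s: 13.3
eef_pos: [0.5165, -0.1831, 0.1364]
eef_rot: [0.702, -0.083, 0.702, 0.082]
wrist_force: [0.6, -5.7, -4.3]
opening: 0.082
```

{"api": "step_arm", "payload": {"xyz": [[0.4,-2,0],[0.9,-4,0],[1.0,-4.5,0],[1.1,-5,0],[1.1,-5,0]], "spin": [0,0,0,0,0], "fingers": [0,0,0,0,0]}}

```text
time_s: 13.8
eef_pos: [0.5174, -0.1871, 0.1362]
eef_rot: [0.702, -0.082, 0.702, 0.082]
wrist_force: [-0.5, -0.6, -2.5]
opening: 0.087
```

{"api": "step_arm", "payload": {"xyz": [[0.1,-0.5,0],[0.2,-1,0],[0.2,-1,0]], "spin": [0,0,0], "fingers": [0,0,0]}}

```text
time_s: 14.1
eef_pos: [0.5176, -0.1884, 0.1363]
eef_rot: [0.702, -0.082, 0.702, 0.082]
wrist_force: [-0.7, -0.6, -2.3]
opening: 0.083
```

{"api": "step_arm", "payload": {"xyz": [[0.1,-0.5,0],[0.2,-1,0],[0.2,-1,0]], "spin": [0,0,0], "fingers": [0,0,0]}}

```text
time_s: 14.4
eef_pos: [0.5177, -0.1887, 0.1362]
eef_rot: [0.702, -0.082, 0.702, 0.083]
wrist_force: [-1.1, 4.0, -0.2]
opening: 0.081
```

{"api": "step_arm", "payload": {"xyz": [[0.1,-0.5,0],[0.2,-1,0],[0.2,-1,0]], "spin": [0,0,0], "fingers": [0,0,0]}}

```text
time_s: 14.7
eef_pos: [0.5178, -0.189, 0.1363]
eef_rot: [0.702, -0.081, 0.702, 0.083]
wrist_force: [-1.4, 7.4, 2.8]
opening: 0.083
```

{"api": "step_arm", "payload": {"xyz": [[-0.4,2,0],[-0.8,4.3,0],[-0.8,4.3,-1],[-0.8,4.3,-2.5],[-0.8,4.3,-4],[-0.8,4.3,-5],[-0.8,4.3,-6],[-0.8,4.3,-6]], "spin": [0,0,0,0,0,0,0,0], "fingers": [0,0,0,0,0,0,0,0]}}

```text
time_s: 15.5
eef_pos: [0.5171, -0.186, 0.1301]
eef_rot: [0.702, -0.082, 0.702, 0.082]
wrist_force: [0.2, -0.0, -1.4]
opening: 0.084
```

{"api": "step_arm", "payload": {"xyz": [[0,0,-1],[0,0,-2],[0,0,-2.5],[0,0,-3],[0,0,-3]], "spin": [0,0,0,0,0], "fingers": [0,0,0,0,0]}}

```text
time_s: 16.0
eef_pos: [0.5172, -0.186, 0.1274]
eef_rot: [0.702, -0.082, 0.702, 0.082]
wrist_force: [-0.0, 0.4, -0.1]
opening: 0.085
```

{"api": "step_arm", "payload": {"xyz": [[0,0,-0.5],[0,0,-1],[0,0,-1]], "spin": [0,0,0], "fingers": [0,0,0]}}

```text
time_s: 16.3
eef_pos: [0.5174, -0.1861, 0.1274]
eef_rot: [0.702, -0.082, 0.702, 0.082]
wrist_force: [-3.7, 1.5, 7.2]
opening: 0.081
```

{"api": "step_arm", "payload": {"xyz": [[-0.5,-0.1,0],[-0.5,-0.1,0],[-0.5,-0.1,0]], "spin": [0,0,0], "fingers": [0,0,0]}}

```text
time_s: 16.6
eef_pos: [0.517, -0.1863, 0.127]
eef_rot: [0.703, -0.082, 0.702, 0.082]
wrist_force: [-3.1, 0.1, 6.7]
opening: 0.084
```

```bash
python3 -c "
from bench import ctrl
o=ctrl.get_obs();print(o['eef_pos'],o['wrist_force'],o['torque'])"
```

```text
[ 0.51697083 -0.18628863  0.12702097] [-3.05551374  0.06964069  6.7225434 ] [0.27738948 0.4693095  0.0020656 ]
```

{"api": "step_arm", "payload": {"xyz": [[-0.5,-0.1,0],[-0.5,-0.1,0],[-0.5,-0.1,0]], "spin": [0,0,0], "fingers": [0,0,0]}}

```text
time_s: 16.9
eef_pos: [0.5163, -0.1865, 0.1264]
eef_rot: [0.702, -0.082, 0.702, 0.082]
wrist_force: [-1.6, -0.0, 2.5]
opening: 0.082
```

```bash
python3 -c "
from bench import ctrl
o=ctrl.get_obs();print(o['eef_pos'],o['wrist_force'],o['torque'])"
```

```text
[ 0.51633118 -0.1864635   0.12644097] [-1.56652582 -0.03797668  2.53848483] [-0.09571368  0.22900888  0.0024969 ]
```

{"api": "step_arm", "payload": {"xyz": [[-0.5,-0.1,0],[-0.5,-0.1,0],[-0.5,-0.1,-0.5],[-0.5,-0.1,-0.5]], "spin": [0,0,0,0], "fingers": [0,0,0,0]}}

```text
time_s: 17.3
eef_pos: [0.5161, -0.1865, 0.1263]
eef_rot: [0.703, -0.082, 0.702, 0.082]
wrist_force: [-0.8, -0.5, 5.3]
opening: 0.086
```

{"api": "step_arm", "payload": {"xyz": [[-0.5,-0.1,0],[-0.5,-0.1,0],[-0.5,-0.1,-0.5],[-0.5,-0.1,-0.5]], "spin": [0,0,0,0], "fingers": [0,0,0,0]}}

```text
time_s: 17.7
eef_pos: [0.516, -0.1866, 0.1262]
eef_rot: [0.703, -0.082, 0.702, 0.082]
wrist_force: [0.4, 1.1, 8.0]
opening: 0.084
```

{"api": "step_arm", "payload": {"xyz": [[0,0,0],[0,0,0],[0,0,0],[0,0,0]], "spin": [0,0,0,0], "fingers": [0,0,0,0]}}

```text
time_s: 18.1
eef_pos: [0.516, -0.1866, 0.1263]
eef_rot: [0.703, -0.082, 0.702, 0.082]
wrist_force: [1.0, 1.2, 8.2]
opening: 0.085
```

```bash
python3 snap.py 13; python3 z.py 13; python3 lo.py 13 .5160 -.1866 .1262 .5555 -.1789;  python3 -c "
from h import *
crop('pics/top13.png','pics/t13.png',255,165,350,255,8)
from bench import ctrl
o=ctrl.get_obs();print(o['torque'])
from scipy.spatial.transform import Rotation as Ro
print(Ro.from_quat(o['eef_rot'],scalar_first=True).as_matrix().round(4))"
```

```text
18.2 [ 0.516  -0.1866  0.1263] [0.93 1.85 8.52] 0.081 [ 0.7029 -0.0825  0.7017  0.0819]
tip side [[250.11575967 221.32908236]] tcp top [[307.19405033 209.20183001]]
[ 0.27620123 -0.13332828  0.02588918]
[[ 1.80e-03 -2.31e-01  9.73e-01]
 [-6.00e-04  9.73e-01  2.31e-01]
 [-1.00e+00 -1.00e-03  1.60e-03]]
```

View pics/z13.png

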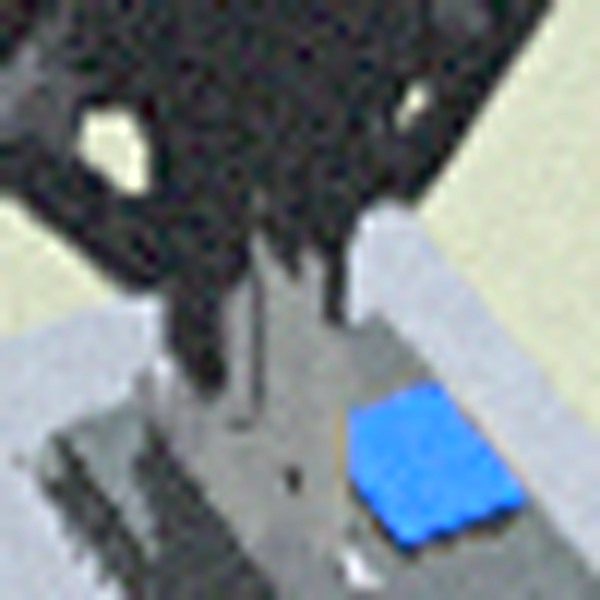

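View pics/lo13.png

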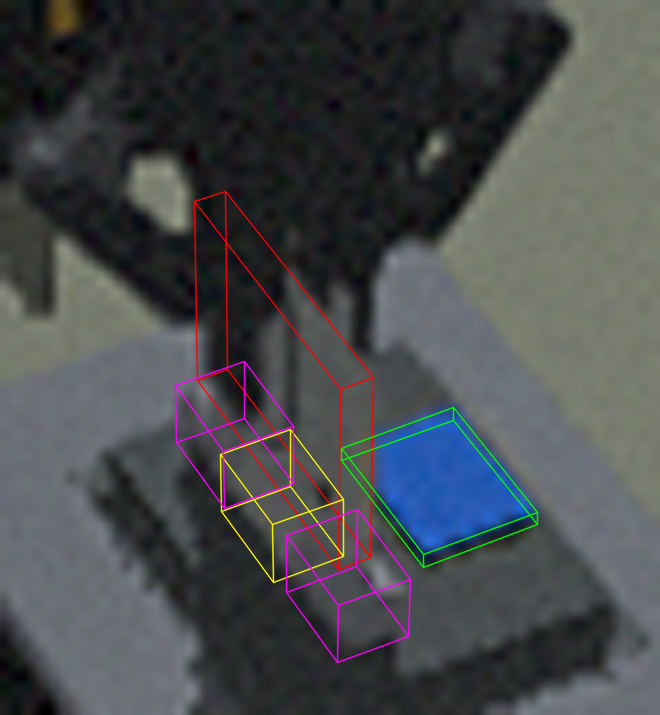

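View pics/t13.png

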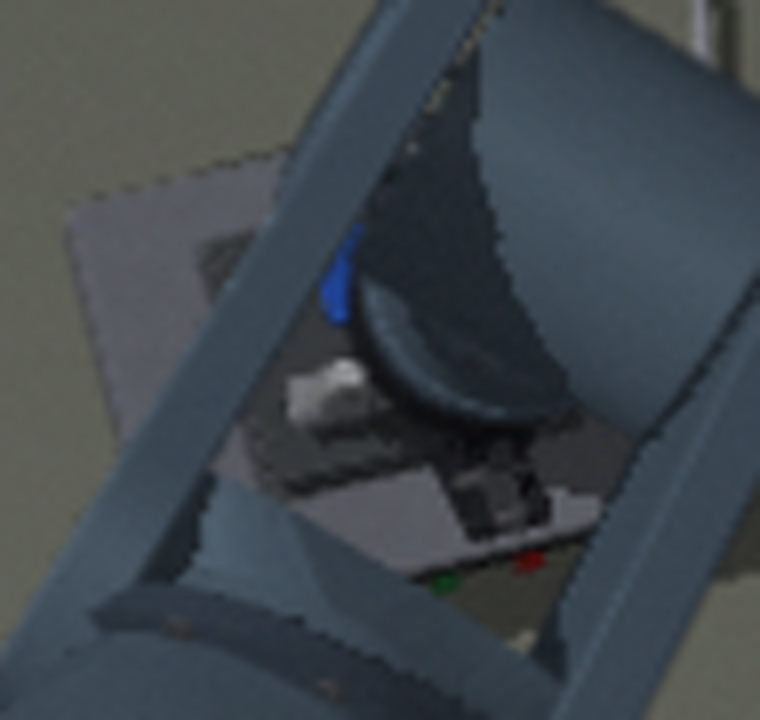

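{"api": "step_arm", "payload": {"xyz": [[0.2,0.4,0],[0.2,0.4,0],[0.2,0.4,0],[0.2,0.4,0]], "spin": [0,0,0,0], "fingers": [0,0,0,0]}}

```text
time_s: 18.6
eef_pos: [0.516, -0.1865, 0.1262]
eef_rot: [0.703, -0.083, 0.702, 0.082]
wrist_force: [0.7, -0.4, 8.0]
opening: 0.083
```

```bash
cat > st.py <<'E'
from bench import ctrl,eyes
import numpy as np
a=[]
for i in range(4):
    eyes.camera("side"); o=ctrl.get_obs(); a.append(np.r_[o['eef_pos']*1000,o['wrist_force'],o['torque']])
print(np.mean(a,0).round(3),np.std(a,0).round(2),o['time_s'],abs(o['dq']).max())
E
python3 st.py
```

```text
[ 5.16033e+02 -1.86464e+02  1.26243e+02  2.99000e-01 -2.54000e-01
  7.88800e+00  4.00000e-02 -5.30000e-02  8.00000e-03] [0.02 0.01 0.02 0.44 0.69 0.35 0.03 0.03 0.03] 18.8 0.001806340415344408
```

```bash
python3 -c "
from bench import hand_in
print(hand_in())"
```

```text
the job is handed in; nothing more can be done
None
```

I pressed the hinge block home, then moved the aluminium leaf from its holder into the notch and handed the job in while still gripping it. No verdict is given, so this rests on my own checks; handed in at about 18.8 s of the 54 s allowed.

- **Block:** I pressed the blue pad down with the fingers shut. It stopped moving at about 23 N, and the side picture showed no yellow.
- **Leaf transfer:** I took the leaf from the black holder, not the larger aluminium one or the red one. It lifted straight up and out.
- **Fit along the holes:** Inside the gap I touched both block knuckles, about 5 mm apart, and centred the leaf between them.
- **Seating:** On first contact the leaf sat about 1 mm high on one side of the V. I moved it across by feel until it dropped in.
- **Last readings:** The hole axis is at about 84 mm, which agrees with the pad height measured when the block was home. The net downward push is about 10 N. Sideways force and wrist torque are close to zero, and the arm is still.

**Disagreements and limits:**
- The top camera read about 4 mm lower in x than the side camera. The gripper position agreed with the side camera, so I used that one.
- My first camera estimate of the position along the holes was 2–3 mm off, and the touch check corrected it.
- The gripper hides the holes, so I judged their alignment from height, forces and the visible plate outline rather than seeing it directly.

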